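# Lock the bayonet lid on the lens canister

## Robot

A 6-joint arm with a two-finger parallel gripper is mounted at the origin on the work surface. World frame = base frame: x ahead of the robot, y to its left, z up, the work surface at z = 0. Lengths are in m, angles in rad, forces in N, time in s.
With the tool pointing down it reaches from about 0.3 to 0.775 m from the base axis. Payload 14.6 kg.
Tool frame: the origin (TCP) lies at the very end of the fingers, on their centre line; the grasp point (between the pads) lies arm.hold_point_z behind it (arm.hold_point_z is the distance from the TCP to the grasp point, in m); z points along the fingers, y is the direction in which the jaws open and shut (so a half turn about z gives the same grasp; the last joint's range is limited). The gripper opens to 94 mm and grips with 3 to 60 N. Pads are 16 mm wide; open, the fingers measure 119 mm over their backs; the gripper's body (75 mm by 177 mm) begins 78 mm behind the grasp point.
Start: joints at [1.178, 0.3, 1.521, -0, 1.321, -0.067], TCP at [0.176, 0.521, 0.205] pointing down, gripper open.
Joint ranges: [-3.03, 3.03], [-0.79, 2.21], [0.23, 2.52], [-1.04, 4.18], [0, 3.07], [-2.55, 2.55]. Speed limits (rad/s): [2.22, 2.22, 2.57, 3.14, 3.14, 3.14].

## Interface

Orientations are given as a unit quaternion [w, x, y, z].
In Python, from plant import arm, set_gripper, cams, workorder, readout gives the robot as it stands. Calls block until the motion is done:
- arm.movep(position, orientation): joint-space move of the TCP to a pose.
- arm.movel(position, ori=None, vel=0.15): straight line of the TCP; ori=None keeps the orientation; vel is the mean speed in m/s.
- arm.move_joints(angles): joint-space move.
- set_gripper(opening, grasp_force=None): opening from 0.0 (shut) to 1.0 (fully open); grasp_force is the grip in N (None keeps the last); returns when the fingers have stopped.
- arm.hold(seconds).
- arm.ik(position, orientation): joint angles nearest the present ones, or None.
- cams.snapshot(name): name is "scene" or "top"; returns a dict with "image" (480x640x3 uint8, blue, green, red), "range_z" (480x640 float32, m along the optical axis (not along the pixel's ray), 0 where there is no reading), "K" (3x3 intrinsics, pixels), "pose" (4x4, takes a point from camera to world coordinates). Camera axes: x right, y up, looking along -z (the intrinsics and any distortion apply to the point x, -y, -z); pixel columns grow to the right and rows downward; lengths in m; the calibration is good to about 2 mm. A picture is of the moment at which its call begins.
A pose or a line that the arm cannot do raises arm.MotionError and nothing moves.
- workorder.hand_in(): hands the job in, once; it reports no verdict.
Readings, each from a call of its own:
- readout.current_time(): time.
- readout.current_joint_positions(): joint angles.
- readout.current_joint_vel(): joint speeds.
- readout.current_joint_efforts(): joint torques, N m.
- readout.current_tcp_pos(): TCP position.
- readout.current_eef_rot(): TCP orientation.
- readout.current_force(): force on the tool from outside, world axes, zero at the start.
- readout.current_moment(): the same for the moment, N m.
- readout.current_finger_gap(): opening from 0.0 (shut) to 1.0 (fully open).
Only numpy, scipy, OpenCV 4.12 (cv2) and the standard library are available. Lean on these libraries where they do the work, as an engineer would, in place of code of your own. Each camera call takes 0.05 s, during which the arm holds its last target. There are 200 camera calls.

## Task

Close the lens-soaking canister: lift its loose lid out of the mint tray by the grip bar, feel for the slots in the canister's mouth so that the lid's two lugs drop in, then push the lid down gently against the spring and twist it a quarter turn clockwise (seen from above) until it clicks up into its lock. Never force it (no more than about 25 newtons on the canister), let go of it locked and level, and leave the other things on the vanity where they are.

Things in the scene. Friction and masses are not known exactly. Their poses are not given: they have to be found in the camera images.
- canister: Fixed, upright round grey canister, 92 mm across, 60 mm high, a white mouth ring inset in its top. Origin: centre of its underside on the vanity; z up. A small grey tab (16 x 24 mm, 44 to 56 mm up) on its wall marks its -x side. The ring sits turned in it by an unknown angle, up to 0.2 rad either way, different each time and not shown by this pose; it is too stiff to turn by hand.
- canister_mouth (a point): Centre of the mouth ring's flat top, 60 mm up; axes as the canister's. Bore 55 mm across with two opposite slots, 16 mm wide, reaching to 72 mm across. The line through the slots lies 1.40 rad counter-clockwise (seen from above) from the canister's x axis, plus or minus the unknown 0.2 rad. Lugs drop in if within about 0.08 rad of it; else they rest on the flat top.
- canister_lip (a point): On the axis at the lip's underside, 53 mm up. From the slots the lugs can turn only clockwise, under this lip, for 1.40 rad to a notch where the underside is 3 mm higher (56 mm up). There a lug has about 0.08 rad of play each way, then a solid end stop (over about 0.5 N m against it exceeds 25 N in all contacts). So the locked bar lies along the canister's x axis, plus or minus 0.2 rad.
- canister_spring (a point): Centre of the free top of the spring platform inside the mouth, 55 mm up: a flat steel disc 44 mm across that pushes the lid up with 1.5 N at first touch plus 0.6 N per mm: 4 N when locked, 6.3 N when 8 mm down; travel 13 mm.
- lid: Loose lid, about 90 g, flat in the tray. Origin: centre of its underside; z up. White plug 52 mm across, 15 mm high, two opposite lugs at its foot along +x and -x (10 mm wide, 5 mm high, tips 64 mm apart). Grey disc 80 mm across at 15 to 20 mm. Origin above the canister's underside: 60 mm lugs on the flat top, about 55 dropped in slots (stable), under 48 to turn, 45 hard bottom, 51 locked.
- lid_bar (a point): Top middle of the lid's upright grip bar, 48 mm above the lid's origin. The bar runs along the lid's x (in line with the lugs), 52 mm long, 14 mm thick in y, rising from the disc at 20 mm to 48 mm. A half turn gives the same lid.
- tray: Fixed mint rectangular tray, 150 (x) x 130 (y) x 12 mm, walls and floor 4 mm (floor top about 4 mm up). Origin: centre of its underside. The lid lies in it.
- bowl: Bystander: round white ceramic bowl, 80 mm across, 36 mm high; origin at its underside. Leave alone.
- lens_case: Bystander: grey lens case with two round caps, 34 x 64 x 18 mm; origin at its underside. Leave alone.
- squeeze_bottle: Bystander: closed white squeeze bottle, 48 mm across, 125 mm high; origin at its underside. Leave alone.
- clip_holder: Bystander: stainless spring clip holder, 50 x 70 mm foot, 50 mm high; origin at its underside. Leave alone.
- tumbler: Bystander: white ceramic tumbler, 70 mm across, 90 mm high; origin at its underside. Leave alone.
- cream_jar: Bystander: small closed glass jar, 56 mm across, 45 mm high; origin at its underside. Leave alone.

How it is judged:
By the outcome, as a careful person would: the job done as asked, in the order asked, and still so for the second after the job is handed in, with the robot touching nothing.
It also fails if it takes over 72 s, if anything falls off the work surface, if the arm or the gripper's body presses on something with over 40 N, if the wrist force passes 120 N, or if a joint passes its speed limit or range.

## Working session

There is one attempt and no reset: what is moved stays moved. The work goes in short steps, each a Python script; the robot and the scene stay as the last script left them, time stands still between calls to the robot, and variables do not carry over. Pictures are saved under pics/ and viewed, about 8 in all and at most 12, crops included, and the job is handed in when it is done.

```bash
ls; mkdir -p pics
python3 - <<'E'
from plant import arm,cams,readout
import cv2,numpy as np
for n in("scene","top"):
    s=cams.snapshot(n); cv2.imwrite(f"pics/{n}0.png",s["image"]); print(n,s["K"].tolist(),s["pose"].round(4).tolist()); np.savez(f"{n}0.npz",**{k:s[k] for k in("image","range_z","K","pose")})
print(arm.hold_point_z,readout.current_time(),readout.current_eef_rot(),readout.current_force())
E
```

```text
pics
scene [[573.5639838205566, 0.0, 326.18150854509065], [0.0, 573.5639838205566, 225.17263733663427], [0.0, 0.0, 1.0]] [[-0.1919, -0.6447, 0.7399, 1.4158], [0.9814, -0.1213, 0.1489, 0.1925], [-0.0062, 0.7547, 0.656, 0.8811], [0.0, 0.0, 0.0, 1.0]]
top [[480.1353385060521, 0.0, 317.8308722112906], [0.0, 480.1353385060521, 241.91743902598705], [0.0, 0.0, 1.0]] [[-0.0268, 0.9809, -0.1927, 0.3831], [-0.9984, -0.036, -0.0443, -0.0108], [-0.0504, 0.1912, 0.9803, 0.9034], [0.0, 0.0, 0.0, 1.0]]
0.0188 0.1 [-1.00594625e-04  1.62172174e-01  9.86762341e-01 -5.08778360e-04] [ 0.21178422 -0.39244704 -0.3202476 ]
```

View pics/top0.png

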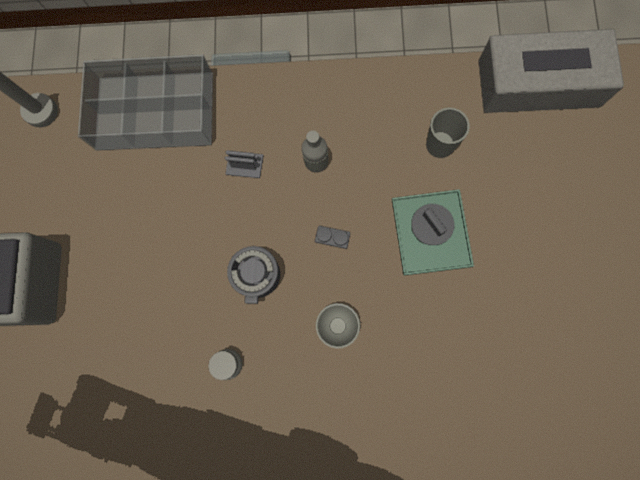

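View pics/scene0.png

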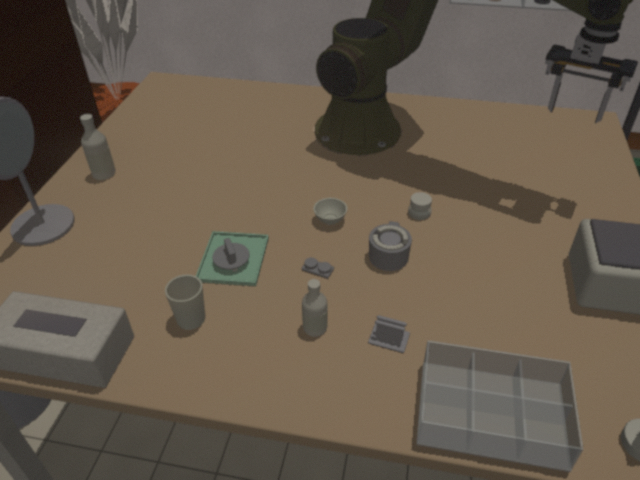

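Top view: the canister is at about (253,271) with its tab at (251,299), and the ring gaps are near (236,267) and (270,277). The lid is at (433,224), with its bar running (425,211) to (443,234). The scene view agrees with this layout.

```bash
cat > h.py <<'E'
import numpy as np,cv2
def load(n): return dict(np.load(n+".npz"))
def ray(s,u,v,z):
    K,P=s["K"],s["pose"]; d=np.array([(u-K[0,2])/K[0,0],-(v-K[1,2])/K[1,1],-1.]); d=P[:3,:3]@d; o=P[:3,3]
    return o+d*((z-o[2])/d[2])
def proj(s,p):
    P=s["pose"]; c=P[:3,:3].T@(np.asarray(p)-P[:3,3]); K=s["K"]
    return K[0,0]*c[0]/-c[2]+K[0,2], K[1,2]-K[1,1]*c[1]/-c[2]
def rectify(s,c,z,half=.06,px=400):
    # orthographic patch at height z: image right=+x, up=+y, via homography
    q=np.array([[-1,1],[1,1],[1,-1],[-1,-1]])*half
    src=np.float32([proj(s,[c[0]+a,c[1]+b,z]) for a,b in q]); dst=np.float32([[0,0],[px,0],[px,px],[0,px]])
    return cv2.warpPerspective(s["image"],cv2.getPerspectiveTransform(src,dst),(px,px),flags=cv2.INTER_CUBIC)
def cloud(s):
    K,P=s["K"],s["pose"]; z=s["range_z"]; v,u=np.mgrid[:480,:640]
    c=np.stack([(u-K[0,2])/K[0,0]*z,-(v-K[1,2])/K[1,1]*z,-z],-1); w=c@P[:3,:3].T+P[:3,3]; w[z==0]=np.nan; return w
E
python3 - <<'E'
from h import *
can=None
for n in("top0","scene0"):
    s=load(n); w=cloud(s)
    print(n,'can',ray(s,253,271,.06).round(4) if n=="top0" else '')
    hsv=cv2.cvtColor(s["image"],cv2.COLOR_BGR2HSV)
    c0=ray(load("top0"),253,271,.06); l0=ray(load("top0"),433,224,.024)
    d=np.hypot(w[...,0]-c0[0],w[...,1]-c0[1]); m=(d<.065)&(w[...,2]>.05)&(w[...,2]<.07)
    (x,y),r=cv2.minEnclosingCircle(w[m][:,:2].astype(np.float32)*1000); print('can top circ',x,y,r,m.sum(),np.median(w[m][:,2]))
    m=(d<.1)&(w[...,2]>.03)&(w[...,2]<.057)&(d>.049); 
    if m.any():p=w[m];print('tab',p.mean(0),m.sum(), np.arctan2(*(p.mean(0)-c0)[1::-1]))
    d=np.hypot(w[...,0]-l0[0],w[...,1]-l0[1]); m=(d<.06)&(w[...,2]>.016)&(w[...,2]<.035)
    (x,y),r=cv2.minEnclosingCircle(w[m][:,:2].astype(np.float32)*1000); print('disc',x,y,r,np.median(w[m][:,2]))
    m=(d<.05)&(w[...,2]>.044); print('bar',cv2.minAreaRect(w[m][:,:2].astype(np.float32)*1000),np.median(w[m][:,2]),m.sum())
    p=w[m][:,:2]; p=p-p.mean(0); e=np.linalg.svd(p,full_matrices=False)[2][0]; print('bar ang',np.arctan2(e[1],e[0]),w[m].mean(0))
s=load("top0")
a=rectify(s,c0,.06); b=rectify(s,l0,.052)
cv2.imwrite("pics/rect.png",np.clip(np.hstack([a,b])*1.5,0,255).astype(np.uint8)); print(c0,l0)
E
```

```text
top0 can [0.5003 0.1444 0.06  ]
can top circ 495.831787109375 146.3192901611328 51.6338996887207 1757 0.05668394987185654
tab [0.44958327 0.15032087 0.05361648] 60 3.02547965399351
disc 583.6854858398438 -185.42172241210938 40.18171691894531 0.02301679196932349
bar ((583.1401977539062, -184.95205688476562), (51.39096450805664, 15.14027214050293), 32.23157501220703) 0.05048554957556184 236
bar ang -2.5892241473342463 [ 0.58252135 -0.18437105  0.05030999]
scene0 can 
can top circ 497.1419982910156 149.1168212890625 53.61314392089844 1017 0.05731220160606232
tab [0.50854763 0.16647136 0.04842624] 60 1.2118347551885376
disc 583.6936645507812 -184.94309997558594 41.11891555786133 0.024270964645520587
bar ((584.2625122070312, -184.71249389648438), (54.410858154296875, 14.316893577575684), 31.107816696166992) 0.05142348378222328 128
bar ang 0.5544824830674914 [ 0.58706429 -0.18356472  0.05115905]
[0.50026942 0.14440896 0.06      ] [ 0.58197993 -0.18623628  0.024     ]
```

View pics/rect.png

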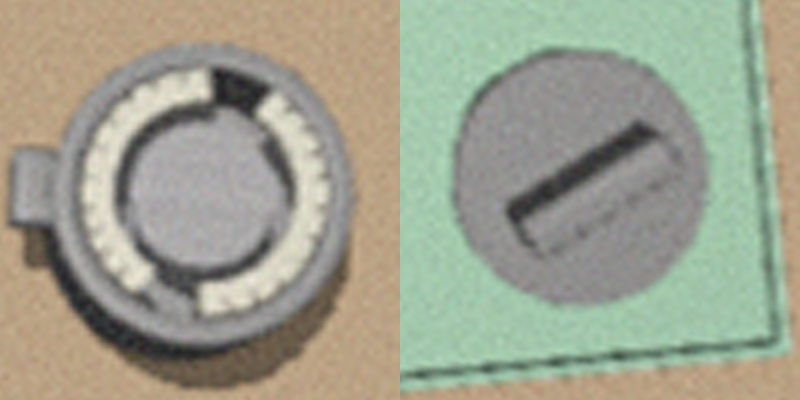

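The slots show clearly: the slot line is at about 1.26 rad world and the ring centre is near (0.502, 0.147). The lid bar is at (0.5837, -0.185) with angle 0.555, and depth from both cameras agrees on it. I'll pick it up and refine the ring centre from both views at the same time.

```bash
cat >> h.py <<'E'
def quat(ty):
    a=(ty+np.pi/2)/2; return [0,np.cos(a),np.sin(a),0]
def F(n=4):
    from plant import arm,readout
    r=[]
    for _ in range(n): r.append(np.r_[readout.current_force(),readout.current_moment()]); arm.hold(.02)
    return np.mean(r,0)
E
python3 - <<'E'
from h import *
for n in("top0","scene0"):
    s=load(n); a=rectify(s,(.5003,.1444),.06)
    hsv=cv2.cvtColor(a,cv2.COLOR_BGR2HSV).astype(int)
    m=((a[...,1].astype(int)>150)&(hsv[...,1]<60)&(np.hypot(*(np.mgrid[:400,:400]-200))<150)).astype(np.uint8)
    m=cv2.morphologyEx(m,cv2.MORPH_OPEN,np.ones((5,5)))
    p=cv2.findNonZero(m); h=cv2.convexHull(p); (x,y),ax,an=cv2.fitEllipse(h)
    print(n,m.sum(),'ring',.5003+(x-200)*3e-4,.1444-(y-200)*3e-4,np.array(ax)*.3)
    q=p[:,0,:]; th=np.arctan2(-(q[:,1]-y),q[:,0]-x); hist=np.histogram(th,90,(-np.pi,np.pi))[0]; print([round(-np.pi+(i+.5)*np.pi/45,2) for i in range(90) if hist[i]<.4*np.median(hist)])
from plant import arm,set_gripper,readout
set_gripper(.5)
p=np.array([.5837,-.185,.2]); q=quat(.555-np.pi/2)
arm.movep(p,q); f0=F(); 
arm.movel([p[0],p[1],.06],vel=.2); arm.movel([p[0],p[1],.028],vel=.06); f1=F()
set_gripper(0,35); f2=F()
arm.movel([p[0],p[1],.045],vel=.05); f3=F()
print(f0.round(2),f1.round(2),f2.round(2),f3.round(2)); print(readout.current_finger_gap()*94,readout.current_time(),readout.current_tcp_pos(),readout.current_joint_positions())
arm.movel([p[0],p[1],.2],vel=.2); s=cams=__import__('plant').cams.snapshot("scene"); cv2.imwrite("pics/lift.png",s["image"])
E
```

```text
top0 34 ring 0.47464999999999996 0.12625 [1.73205085 2.12132034]
[]Traceback (most recent call last):
  File "<stdin>", line 7, in <module>
cv2.error: OpenCV(4.12.0) /io/opencv/modules/imgproc/src/convhull.cpp:143: error: (-215:Assertion failed) total >= 0 && (depth == CV_32F || depth == CV_32S) in function 'convexHull'
```

Run:
```python
from h import *
for n in("top0","scene0"):
    s=load(n); a=rectify(s,(.502,.147),.06); g=cv2.GaussianBlur(a[...,1],(5,5),0)
    R=np.hypot(*(np.mgrid[:400,:400]-200))<145
    t,_=cv2.threshold(g[R],0,255,cv2.THRESH_OTSU)
    t=max(t,np.percentile(g[R],78)*.85)
    m=cv2.morphologyEx(((g>t)&R).astype(np.uint8),cv2.MORPH_OPEN,np.ones((7,7)))
    p=cv2.findNonZero(m); h=cv2.convexHull(p); (x,y),ax,an=cv2.fitEllipse(h)
    print(n,t,m.sum(),'ring',.502+(x-200)*3e-4,.147-(y-200)*3e-4,np.array(ax)*.3)
    q=p[:,0,:]; th=np.arctan2(-(q[:,1]-y),q[:,0]-x); hist=np.histogram(th,90,(-np.pi,np.pi))[0]; print([round(-np.pi+(i+.5)*np.pi/45,2) for i in range(90) if hist[i]<.4*np.median(hist)])
from plant import arm,set_gripper,readout,cams
set_gripper(.5)
p=np.array([.5837,-.185,.2]); q=quat(.555-np.pi/2)
arm.movep(p,q); f0=F(); 
arm.movel([p[0],p[1],.06],vel=.2); arm.movel([p[0],p[1],.028],vel=.06); f1=F()
set_gripper(0,35); f2=F()
arm.movel([p[0],p[1],.045],vel=.05); f3=F()
print(f0.round(2),f1.round(2),f2.round(2),f3.round(2)); print(readout.current_finger_gap()*94,readout.current_time(),readout.current_tcp_pos(),readout.current_joint_positions())
arm.movel([p[0],p[1],.2],vel=.2); s=cams.snapshot("scene"); cv2.imwrite("pics/lift.png",s["image"])
```

```text
top0 102.85 34860 ring 0.5040641067504883 0.14503516387939452 [76.96375122 80.50265808]
[-1.78]
scene0 99.0 37328 ring 0.498372868347168 0.1463914535522461 [76.11430206 81.2429718 ]
[-2.06, -1.99, -1.92, -1.85, -1.78, -1.71, -1.64, -1.57, 1.36]
[ 0.13 -0.05  0.02 -0.05  0.16 -0.02] [-0.47 -0.13  0.07 -0.04  0.13 -0.  ] [ 0.27 -0.07  0.72 -0.09  0.09 -0.  ] [-0.34 -0.21 -0.77 -0.05  0.14 -0.02]
13.77125875516364 6.7417 [ 0.58362292 -0.1849539   0.04492205] [-3.66717642e-01  6.04184123e-01  1.47820651e+00  1.57384110e-05
  1.05932005e+00  6.49091363e-01]
```

View pics/lift.png

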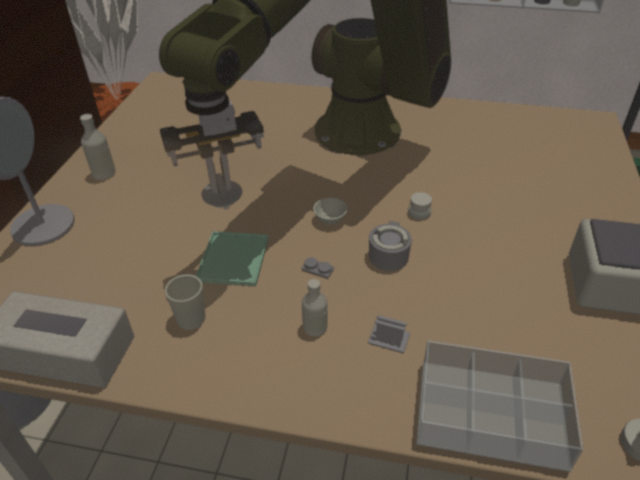

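The lid is held level, with a 13.8 mm gap and -0.8 N, and nothing else has been disturbed. The mask picked up the grey shell, so I'll check the ring centre directly in the rectified scene view.

Run:
```python
from h import *
o=[]
for n in("top0","scene0"):
    a=rectify(load(n),(.502,.147),.06); a=np.clip(a*1.6,0,255).astype(np.uint8)
    for r in (36,46): cv2.circle(a,(200,200),int(r/.3),(0,0,255),1)
    d=np.array([np.cos(1.26),-np.sin(1.26)])*120
    cv2.line(a,tuple((200-d).astype(int).tolist()),tuple((200+d).astype(int).tolist()),(0,255,0),1)
    o.append(a)
cv2.imwrite("pics/rect2.png",np.hstack(o))
```

```text
(no output)
```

View pics/rect2.png

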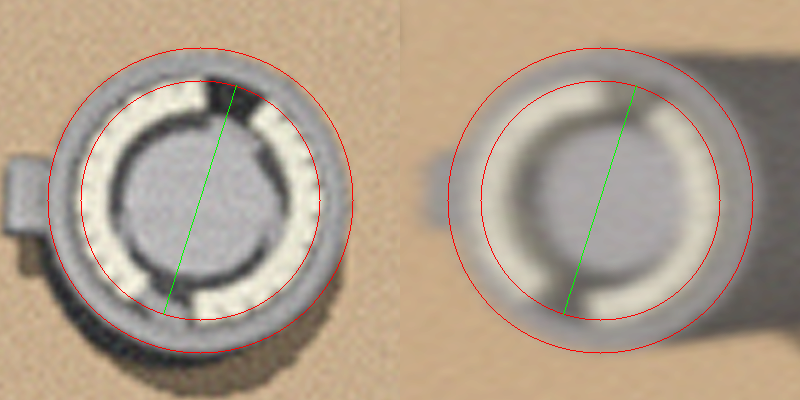

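Both views agree on the ring centre (0.502, 0.147) and a slot line of about 1.265 rad. Next I'll move over the mouth and lower under a force guard.

```bash
cat >> h.py <<'E'
def down(xy,z,zend,q,f0,thr=3.,step=.0005,vel=.02):
    from plant import arm,readout
    while z>zend+1e-6:
        z=max(z-step,zend); arm.movel([xy[0],xy[1],z],q,vel=vel); f=F(2)-f0
        if f[2]>thr or np.hypot(f[0],f[1])>8: break
    return z,f
E
python3 - <<'E'
from h import *
from plant import arm,readout
xy=np.array([.502,.147]); q=quat(1.265-np.pi/2)
arm.movep([*xy,.2],q); arm.movel([*xy,.095],vel=.15); arm.hold(.2); f0=F(6); np.save("f0.npy",f0)
t=readout.current_time(); z,f=down(xy,.095,.079,q,f0,step=.001)
print(f0.round(2),t,readout.current_time(),z,f.round(2),readout.current_tcp_pos(),readout.current_joint_positions().round(3))
E
```

```text
[ 0.07  0.08 -0.8  -0.08  0.1  -0.  ] 10.1583 14.6917 0.079 [ 0.71  0.61  1.08 -0.   -0.06 -0.02] [0.50207985 0.14702827 0.07906322] [0.215 0.384 1.726 0.    1.031 0.521]
```

The lid dropped straight in. At z 0.079 there was no contact at ring-top height and only 1 N. Now pushing against the spring.

Run:
```python
from h import *
from plant import arm,readout
xy=np.array([.502,.147]); q=quat(1.265-np.pi/2); f0=np.load("f0.npy"); z=.079
for zt in (.078,.0765,.075,.0735,.072,.0712,.0705):
    z,f=down(xy,z,zt,q,f0,thr=11,step=.0015); print(round(z,4),f.round(2))
    if f[2]>11: break
print(readout.current_time(),readout.current_tcp_pos(),readout.current_finger_gap()*94)
```

```text
0.078 [ 1.24 -0.11  2.05  0.04 -0.1   0.03]
0.0765 [ 0.09  0.    2.79  0.04 -0.1  -0.01]
0.075 [ 0.88  0.44  3.11  0.   -0.14 -0.  ]
0.0735 [ 0.19 -0.12  4.65  0.04 -0.14 -0.01]
0.072 [ 0.61 -0.13  5.8   0.03 -0.15  0.01]
0.0712 [ 0.5  -0.41  6.04  0.02 -0.11 -0.02]
0.0705 [-0.   -0.34  6.4   0.02 -0.11  0.04]
16.675 [0.502091   0.14701325 0.07063606] 13.762330452464688
```

Spring forces match the expected curve. Twisting clockwise in guarded steps.

Run:
```python
from h import *
from plant import arm,readout
xy=np.array([.502,.147]); f0=np.load("f0.npy"); a=1.265
for i in range(14):
    a-=.1 if i<13 else .06; arm.movel([*xy,.0705],quat(a-np.pi/2),vel=.02); f=F(2)-f0
    if i%2==0 or i>10: print(round(a,3),f.round(2),round(readout.current_time(),2))
    if abs(f[5])>.3 or np.hypot(f[0],f[1])>8 or f[2]>14: print('stop',a,f.round(2)); break
```

```text
1.165 [ 0.3   1.04  6.41  0.02 -0.06 -0.08] 16.96
0.965 [-0.67 -0.11  6.56  0.07 -0.03 -0.05] 17.52
0.765 [-0.13  0.69  6.64  0.05 -0.01 -0.04] 18.09
0.565 [-0.54 -0.28  6.86  0.03 -0.01 -0.06] 18.66
0.365 [-0.43  0.33  6.29  0.02  0.02 -0.07] 19.23
0.165 [-0.65 -0.43  6.64  0.04  0.01 -0.05] 19.79
0.065 [-0.09 -0.25  5.81  0.08  0.02  0.  ] 20.07
-0.035 [ 0.52 -0.26  6.61  0.08 -0.   -0.09] 20.36
-0.095 [ 0.36  0.27  6.59  0.07  0.03 -0.07] 20.64
```

No end stop so far, after 1.36 rad. I'll ease up to feel whether the lugs rise into the notch.

Run:
```python
from h import *
from plant import arm,readout
xy=np.array([.502,.147]); f0=np.load("f0.npy"); a=-.095
for z in (.0715,.0722,.0728,.0734,.074,.0745,.075,.0754):
    arm.movel([*xy,z],quat(a-np.pi/2),vel=.02); f=F(3)-f0; print(z,f.round(2),readout.current_tcp_pos()[2].round(5))
    if f[2]<1.5: break
print(readout.current_time())
```

```text
0.0715 [ 0.13  0.14  5.78  0.13 -0.   -0.05] 0.07156
0.0722 [ 0.4   0.3   5.29  0.12  0.   -0.02] 0.07219
0.0728 [ 0.51 -0.18  5.29  0.12 -0.04 -0.02] 0.07279
0.0734 [-0.06  0.04  4.85  0.12 -0.07 -0.02] 0.0734
0.074 [-0.06  0.52  4.59  0.19 -0.1  -0.03] 0.07397
0.0745 [ 0.57  0.11  3.96  0.14 -0.06 -0.07] 0.07448
0.075 [ 0.31  0.25  3.5   0.16 -0.07 -0.05] 0.07498
0.0754 [ 2.37  0.9  -2.09  0.3  -0.5  -0.01] 0.07512
23.0417
```

The lugs rose 3 mm past the lip level with the spring force intact, then met the notch roof at origin 51 mm, so the lid is locked. I'll centre it slightly with a guard, back off to zero pull, release and retreat.

Run:
```python
from h import *
from plant import arm,readout,set_gripper,cams
xy=np.array([.502,.147]); f0=np.load("f0.npy"); a=-.095
arm.movel([*xy,.0748],quat(a-np.pi/2),vel=.02); f=F(3)-f0; print(f.round(2))
for i in range(3):
    a-=.012; arm.movel([*xy,.0748],quat(a-np.pi/2),vel=.02); f=F(3)-f0; print(round(a,3),f.round(2))
    if abs(f[5])>.15: a+=.02; arm.movel([*xy,.0748],quat(a-np.pi/2),vel=.02); break
set_gripper(.45); print((F(3)-f0).round(2))
arm.movel([*xy,.2],vel=.12); arm.movep([.3,.45,.25],quat(1.245))
arm.hold(.3); o=[]
for n in("top","scene"):
    s=cams.snapshot(n); np.savez(n+"1.npz",**{k:s[k] for k in("image","range_z","K","pose")}); w=cloud(s)
    d=np.hypot(w[...,0]-xy[0],w[...,1]-xy[1]); m=(d<.05)&(w[...,2]>.09); pt=w[m]
    e=np.linalg.svd(pt[:,:2]-pt[:,:2].mean(0),full_matrices=False)[2][0]
    print(n,'bar z',np.median(pt[:,2]),pt.mean(0),'ang',np.arctan(e[1]/e[0]))
    m=(d<.038)&(w[...,2]>.06)&(w[...,2]<.078); pt=w[m]; c=np.linalg.lstsq(np.c_[pt[:,:2]-xy,np.ones(len(pt))],pt[:,2],rcond=None)[0]; print('disc z,tilt',c)
cv2.imwrite("pics/f_top.png",np.load("top1.npz")["image"]); cv2.imwrite("pics/f_scene.png",np.load("scene1.npz")["image"])
print(readout.current_time())
```

```text
[-0.01 -0.09  3.67  0.11  0.02 -0.01]
-0.107 [-0.29 -0.09  3.39  0.1   0.05 -0.04]
-0.119 [-0.06  0.32  3.63  0.12  0.03 -0.02]
-0.131 [-0.44 -0.14  3.45  0.12  0.03 -0.01]
[ 0.49 -0.22  0.92  0.1   0.05 -0.03]
top bar z 0.09771601801281848 [0.50054531 0.14726936 0.09742016] ang -0.12966621553897983
disc z,tilt [-0.00276864  0.00271593  0.07028951]
scene bar z 0.09813165320773193 [0.50607158 0.14830523 0.09745718] ang -0.148830240977002
disc z,tilt [-0.03397986  0.00467249  0.0709787 ]
28.4583
```

View pics/f_scene.png

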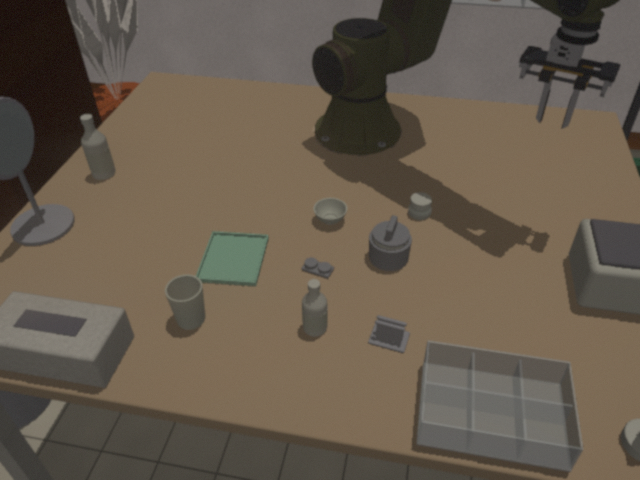

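View pics/f_top.png

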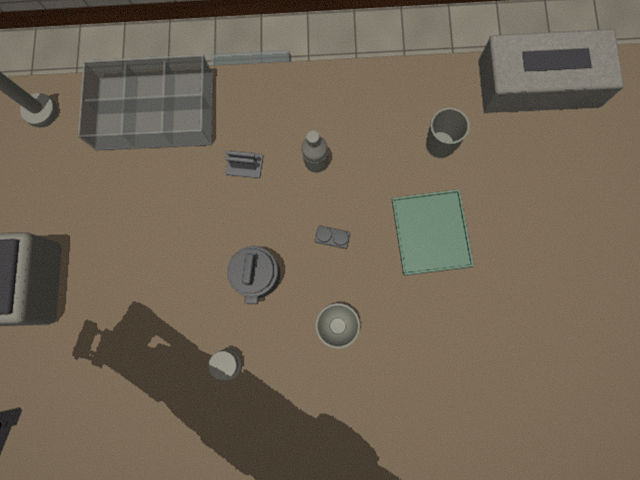

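Both views show the lid seated on the canister at (253,271) in the top view, with the bar near the x axis, the tray empty and the other items where they were. Heights match the locked state: disc 71 mm, bar top 98 mm.

```bash
python3 -c "
from plant import workorder,readout
workorder.hand_in(); print(readout.current_time())"
```

```text
the job is handed in; nothing more can be done
the job is handed in; nothing more can be done
```

The lid is locked on the canister, and I handed the job in at about 28 s on the robot's clock.

- **What I did:** I lifted the lid by its bar and lowered it onto the canister with the bar turned to the slot line seen in the images (about 1.265 rad). The lugs dropped in on the first try, so no search by feel was needed. I pushed it down to about 46.5 mm, turned it clockwise about 1.40 rad in all and let it rise into the notch. No logged force reached 7 N, and I felt no end stop.
- **Lock check:** The lid rose past the lip level with the spring still pushing, and a slight extra lift met the notch roof at origin 51 mm.
- **Checks after release:**
  - **Height:** the disc was at about 71 mm and the bar top at about 98 mm, against 71 and 99 expected.
  - **Angle:** the bar read -0.13 to -0.15 rad, as expected for this ring.
  - **Bystanders:** the other items looked unmoved in both views.
- **One disagreement:** The two cameras differed on tilt. The top view gave about 0.003 rad (level) and the scene view about 0.034 rad. I put the scene figure down to bar-edge pixels in that slanted view, but did not check it further.

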